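# Push the cast wax stick out of its mould

### The arm

A 6-joint arm with a two-finger parallel gripper is mounted at the origin on the work surface; the furniture and walls round the work are solid. World frame = base frame: x ahead of the robot, y to its left, z up, the work surface at z = 0. Lengths are in m, angles in degrees, forces in N, time in s.
With the tool pointing down it reaches from about 0.35 to 0.975 m from the base axis. Payload 4.9 kg.
Tool frame: the origin (TCP) lies at the very end of the fingers, on their centre line; the grasp point (between the pads) lies 19 mm behind it (env.grip_point_offset is the z of the grasp point in the tool frame, in m); z points along the fingers, y is the direction in which the jaws open and shut (so a half turn about z gives the same grasp; the last joint's range is limited). The gripper opens to 85 mm and grips with 20 to 120 N. Pads are 22 mm wide; open, the fingers measure 114 mm over their backs; the gripper's body (76 mm by 85 mm) begins 54 mm behind the grasp point. The pads swing forward as they close: fully open they stand 13 mm farther back than shut.
Start: joints at [57.009, 3.019, 92.412, -0, 84.569, -6.818], TCP at [0.276, 0.561, 0.204] pointing down, gripper open.
Joint ranges: [-172.51, 172.51], [-57.92, 126.97], [3.15, 148.05], [-58.71, 238.71], [5.1, 150.11], [-179.66, 179.66]. Speed limits (degrees/s): [147.25, 147.25, 180, 180, 180, 180].

### API

Orientations are given as [roll, pitch, yaw] about the fixed x, y, z axes, in that order (R = Rz(yaw) Ry(pitch) Rx(roll)).
In Python, from bench import env gives the robot as it stands.
- The arm moves only by the shell command python3 -m handwheel 'ROWS' [OPENING]. ROWS is JSON, one flat list of numbers, 6 for each row, row after row: the shift along the tool's x, y, z in m, then the turn, a rotation vector about the tool's x, y, z in degrees. A call has 1 to 20 rows; each row shifts and turns the commanded pose from where the row before left it, along the tool's axes as they then stand; what a row does not reach is not made up. A row lasts 1/12 s, in which the tool goes at most 41.7 mm and 7.16 degrees, less where a joint would pass 70% of its speed; a pose out of reach is approached as far as the arm can. A call with a gripper value outside its range is refused whole. OPENING is the finger opening in m, from 0 to 0.0854, set as the call begins (- or left out, the last holds). The fingers move at their own pace and stop on an object; the grip force is fixed at half the most. Time passes only in rows, so rows that do not move let the fingers close. It gives the time, the measured TCP pose, the force and the opening at its end, in the units of the state.
- env.state(): the state, without advancing time (a new reading comes with each control period).
- env.grab_frame(name): name is "scene" or "side" or "wrist"; returns a dict with "image" (420x560x3 uint8, red, green, blue), "fovy" (degrees; the focal length in pixels is half the picture's height over the tangent of half this angle, whatever the lens; pixels are square), "cx", "cy" (the principal point, pixels), "camera_from_world" (4x4, takes a point from world to camera coordinates); the wrist camera has in their place "mount" (4x4, takes a point from camera to tool coordinates, whose origin is the TCP and whose axes are the flange's). Camera axes: x right, y down, z forward; pixel columns grow to the right and rows downward; lengths in m; the calibration is good to about 2 mm. A picture is of the moment at which its call begins: read the wrist's pose just before it. There is no depth.
- env.sign_off(): hands the job in, once; it reports no verdict.
The state is a dict: "time": time; "q": joint angles; "dq": joint speeds; "joint_efforts": joint torques, N m; "eef_pos": TCP position; "tcp_rot": TCP orientation; "ft_force": force on the tool from outside, world axes, zero at the start; "torque": the same for the moment, N m; "width": finger opening in m.
Only numpy, scipy, OpenCV 4.12 (cv2) and the standard library are available. Lean on these libraries where they do the work, as an engineer would, in place of code of your own. Each camera call takes 0.05 s, during which the arm holds its last target. There are 200 camera calls.

### The job

A hard wax stick is stuck in the metal casting sleeve on the wooden stand. Take the slim push rod with the straight handle from the rack and push the stick down through the sleeve until it drops out of the bottom onto the stand's base; leave the rod standing in the sleeve with its collar down on the rim. The squat mushroom-headed tamper is too thick for the sleeve: leave it in the rack.

Things in the scene. Friction and masses are not known exactly. Their poses are not given: they have to be found in the camera images.
- rod_grip (a point): Slim push rod, upright in the wooden rack (top 74 mm above bench). Steel shank 18 mm thick, 70 mm from tip to underside of the steel collar (64 wide, 6 thick; shank widens to 44 just under it); straight wooden handle above, 26 thick, 60 long. Point on its axis in the handle, 110 mm above the tip, 26 below its top: grasp here. z up, x across the rack, y along it. Lift 130 mm to clear all.
- mould_mouth (a point): Centre of the top rim (60 mm wide, 120 mm above bench) of the aluminium sleeve in its fixed wooden stand; z up. Funnel 52 mm wide narrows over 18 mm to a 30 mm bore, open 50 mm below the rim. Spring leaves there hold the stick: some 4 to 10 N pushes it past; it falls once its top is 10 mm below the bore. Collar on rim = rod tip 70 mm below. Stand's rimmed base is 110 mm below.
- stick_centre (a point): Hard wax stick, cream, rigid cylinder 28 mm in diameter, 32 mm long, upright in the bottom of the sleeve's bore; this point is its centre, z along its axis. At the start its top is 18 mm below the rim and can be seen from above in the funnel.
- tamper_centre (a point): The tamper, in the rack's other hole, 120 mm from the rod: same collar, but a squat mushroom-shaped wooden head 58 mm wide, 36 mm high, and a shank 36 mm thick. Its top is 116 mm above the bench: carry the rod over or around it. Not needed. This point is on its axis in the head, 26 mm above the collar's underside.
Mind the look-alikes: they are no part of the job. Leave any green look-alike of the part that bears rod_grip alone.

How it is judged (in metres and radians):
On the way, in this order (a step that is already met when the one before it is completed fails the run):
1. the push rod enters the sleeve's mouth from above, upright, while the stick is still inside (z of rod_grip in the frame of mould_mouth below 0.102 m and horizontal distance between rod_grip and mould_mouth below 0.03 m and angle between rod_grip's own z axis and vertical below 0.25 rad and z of stick_centre in the frame of mould_mouth above -0.06 m), for 0.06 s.
2. the stick has dropped out of the bottom of the sleeve (z of stick_centre in the frame of mould_mouth below -0.083 m), for 0.1 s.
At the end, for the whole second after the job is handed in: The stick lies or stands on the stand's base under the sleeve (its centre at least 83 mm below the rim and within 70 mm of the sleeve's axis); the push rod stands in the sleeve, collar within 10 mm of the rim, within 15 mm of the axis and 10 degrees of upright (z of stick_centre in the frame of mould_mouth below -0.083 m and horizontal distance between stick_centre and mould_mouth below 0.07 m and z of rod_grip in the frame of mould_mouth below 0.05 m and horizontal distance between rod_grip and mould_mouth below 0.015 m and angle between rod_grip's own z axis and vertical below 0.175 rad); the robot touches nothing.
It fails at once if the tamper is taken out of the rack or knocked over (moved more than 30 mm) (distance of tamper_centre from where it was at the start of the episode above 0.03 m).
It also fails if it takes over 42 s, if anything falls off the work surface, if the arm or the gripper's body presses on something with over 40 N, if the wrist force passes 120 N, or if a joint passes its speed limit or range.

## Working session

There is one attempt and no reset: what is moved stays moved. The work goes in short steps, Python scripts to look and compute and a shell command to move; the robot and the scene stay as the last step left them, time stands still between calls to the robot, and variables do not carry over. Pictures are saved under pics/ and viewed, about 8 in all and at most 12, crops included, and the job is handed in when it is done.

```bash
ls; mkdir -p pics; cat > h.py <<'E'
import numpy as np,cv2
from bench import env
def grab(n,name):
    s=env.state();f=env.grab_frame(n);cv2.imwrite(f'pics/{name}.png',f['image'][...,::-1]);return s,f
E
python3 - <<'E'
from h import *
s,a=grab('scene','a');s,b=grab('side','b')
cv2.imwrite('pics/ab.png',cv2.resize(np.vstack([a['image'],b['image']])[...,::-1],None,fx=1,fy=1)[:, :]) 
import pickle
pickle.dump((a,b),open('ab.pkl','wb'))
for f in(a,b):print({k:np.round(v,4).tolist() for k,v in f.items() if k!='image'})
print(s)
E
```

```text
pics
{'fovy': 53.1664, 'cx': 280.9753, 'cy': 215.3565, 'camera_from_world': [[0.6087, -0.7933, 0.0049, -0.2634], [-0.3818, -0.2984, -0.8747, 0.2398], [0.6954, 0.5306, -0.4846, 0.6008], [0.0, 0.0, 0.0, 1.0]]}
{'fovy': 47.9416, 'cx': 277.3386, 'cy': 210.242, 'camera_from_world': [[0.9556, -0.2939, 0.0213, -0.4012], [-0.1615, -0.583, -0.7963, 0.1653], [0.2465, 0.7575, -0.6046, 0.823], [0.0, 0.0, 0.0, 1.0]]}
{'time': 0.05, 'q': array([ 5.70096220e+01,  3.05589826e+00,  9.24904618e+01, -6.40914831e-05,
        8.45672413e+01, -6.81938934e+00]), 'dq': array([-0.08040732, -0.08411449, -0.12605812,  0.08736337,  0.09262779,
       -0.06514864]), 'joint_efforts': array([-3.24671655e-04, -3.95179725e+01, -3.71661150e+01, -2.67105033e-04,
        4.04572769e-03, -3.50872931e-06]), 'eef_pos': array([0.27530832, 0.56036517, 0.20259477]), 'tcp_rot': array([-1.79887195e+02, -1.34256767e-02,  1.53829004e+02]), 'ft_force': array([-0.32925481, -0.04833949, -0.91446325]), 'torque': array([-0.00333022,  0.02035683, -0.00890652]), 'width': 0.0853044555082126}
```

View pics/a.png

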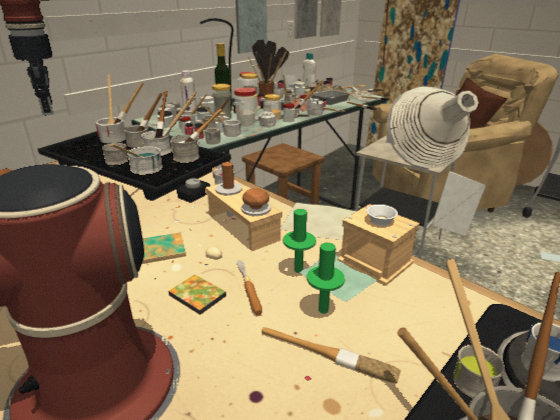

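View pics/b.png

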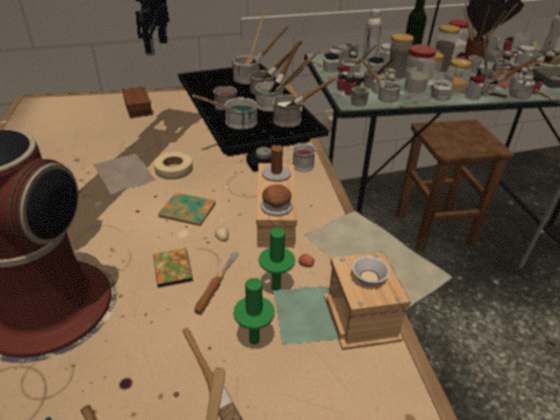

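The rod candidates are the brown straight handle in the rack (scene 228,176; side 277,160), the mushroom tamper (256,197; 276,196) and two green look-alikes (300,222 and 327,262). By the description I choose the brown straight handle. The sleeve mouth is at scene (381,215), side (370,270). Next is one close crop to check this.

```bash
python3 - <<'E'
from h import *
import pickle
a,b=pickle.load(open('ab.pkl','rb'))
def c(f,x,y,w=100,h=70):return cv2.resize(f['image'][y:y+h,x:x+w,::-1],None,fx=4,fy=4,interpolation=cv2.INTER_CUBIC)
cv2.imwrite('pics/c.png',np.vstack([np.hstack([c(a,195,155),c(a,335,190)]),np.hstack([c(b,230,140),c(b,320,240)])]))
E
```

```text
(no output)
```

View pics/c.png

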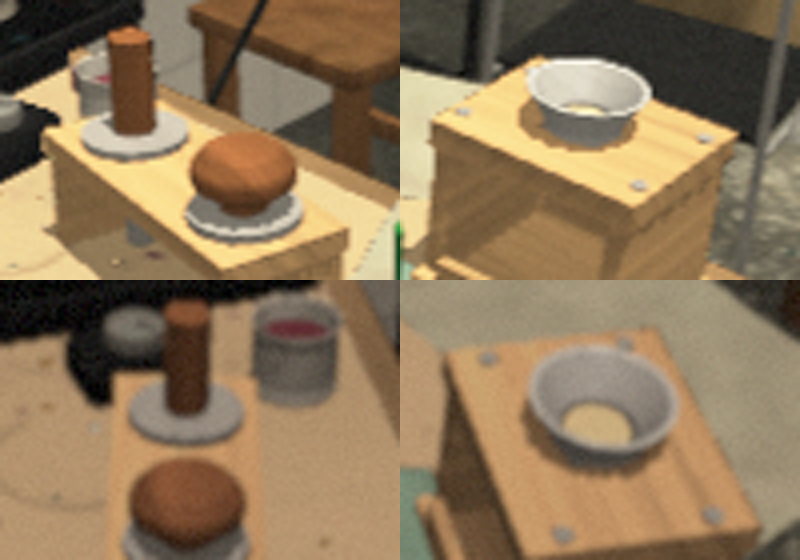

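```bash
cat >> h.py <<'E'
def P(f):
    F=210/np.tan(np.radians(f['fovy']/2));return np.array([[F,0,f['cx']],[0,F,f['cy']],[0,0,1]])@f['camera_from_world'][:3]
def tri(a,b,p,q):
    X=cv2.triangulatePoints(P(a),P(b),np.float64(p).reshape(2,1),np.float64(q).reshape(2,1)).ravel();return X[:3]/X[3]
E
python3 - <<'E'
from h import *
import pickle
a,b=pickle.load(open('ab.pkl','rb'))
for n,p,q in[('top',(227.75,163.25),(276.75,146.75)),('collar',(228.5,188),(276.75,173)),('rim',(382.25,211.25),(370.75,270.75)),('tamper',(256,197.5),(276.75,195))]:
    X=tri(a,b,p,q);r=[np.round((lambda v:v[:2]/v[2])(P(f)@np.r_[X,1]),1) for f in(a,b)];print(n,X.round(4),r)
E
```

```text
top [0.4727 0.1858 0.1421] [array([227.5, 162.7]), array([276.9, 147.3])]
collar [0.475  0.1894 0.0758] [array([228.6, 188.2]), array([276.7, 172.8])]
rim [ 0.514  -0.1823  0.1194] [array([382.7, 211.9]), array([370.7, 270. ])]
tamper [0.4389 0.0729 0.102 ] [array([255.8, 197.2]), array([276.8, 195.3])]
```

```bash
python3 -m handwheel '[-0.0186,-0.0254,-0.005,0,0,0, -0.0186,-0.0254,-0.005,0,0,0, -0.0186,-0.0254,-0.005,0,0,0, -0.0186,-0.0254,-0.005,0,0,0, -0.0186,-0.0254,-0.005,0,0,0, -0.0186,-0.0254,-0.005,0,0,0, -0.0186,-0.0254,-0.005,0,0,0, -0.0186,-0.0254,-0.005,0,0,0, -0.0186,-0.0254,-0.005,0,0,0, -0.0186,-0.0254,-0.005,0,0,0, -0.026,0.0013,0,0,0,0, -0.026,0.0013,0,0,0,0, -0.026,0.0013,0,0,0,0, -0.026,0.0013,0,0,0,0, -0.026,0.0013,0,0,0,0, -0.026,0.0013,0,0,0,0, 0,0,0,0,0,0, 0,0,0,0,0,0]' 0.0854
cat >> h.py <<'E'
from scipy.spatial.transform import Rotation as R
def T(s):
    M=np.eye(4);M[:3,:3]=R.from_euler('xyz',s['tcp_rot'],degrees=True).as_matrix();M[:3,3]=s['eef_pos'];return M
def wP(s,f):
    g=dict(f);g['camera_from_world']=np.linalg.inv(T(s)@f['mount']);return g
def wray(g,uv,z):   # point at height z on pixel ray
    M=np.linalg.inv(g['camera_from_world']);F=210/np.tan(np.radians(g['fovy']/2))
    d=M[:3,:3]@np.array([(uv[0]-g['cx'])/F,(uv[1]-g['cy'])/F,1]);o=M[:3,3];return o+d*(z-o[2])/d[2]
def proj(g,X):
    v=P(g)@np.r_[X,1];return (v[:2]/v[2]).round(1)
E
python3 - <<'E'
from h import *
import pickle
s,f=grab('wrist','d');g=wP(s,f);pickle.dump(g,open('d.pkl','wb'))
print(s['eef_pos'],s['tcp_rot'],s['ft_force'],f['mount'].round(3).tolist())
print(proj(g,[.474,.188,.14]),proj(g,[.474,.188,.08]),proj(g,[.439,.073,.116]))
E
```

```text
time: 1.6
eef_pos: [0.4742, 0.1885, 0.2529]
tcp_rot: [-179.9, -0.1, 153.7]
ft_force: [0.8, -0.4, -0.4]
width: 0.0853
[0.47419489 0.18847013 0.25289888] [-1.79929985e+02 -1.03605723e-01  1.53726078e+02] [ 0.82149772 -0.36266801 -0.3863701 ] [[-0.001, -0.962, -0.272, 0.069], [1.0, -0.001, -0.0, 0.0], [-0.0, -0.272, 0.962, -0.169], [0.0, 0.0, 0.0, 1.0]]
[285.5 200.5] [285.7 187.1] [163.9 214.2]
```

View pics/d.png

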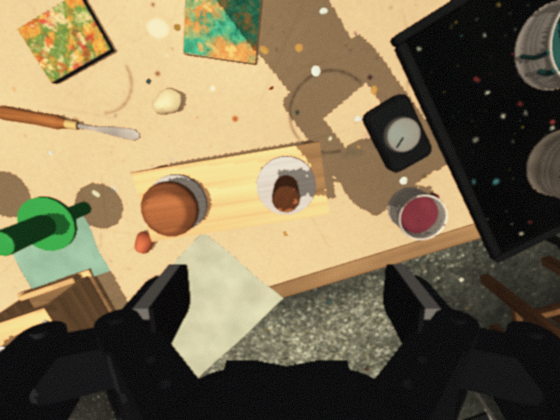

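The wrist view matches: the collar is at (287,185) and the handle top near (287,202), against a predicted (285.5,200.5). The tamper is left of it at (170,208), and the space is clear for the fingers. I'll descend 0.158 m and close.

```bash
python3 -m handwheel '[0,0.0001,0.02,0,0,0, 0,0.0001,0.02,0,0,0, 0,0.0001,0.02,0,0,0, 0,0.0001,0.02,0,0,0, 0,0.0001,0.02,0,0,0, 0,0.0001,0.02,0,0,0, 0,0.0001,0.02,0,0,0, 0,0.0001,0.018,0,0,0, 0,0,0,0,0,0, 0,0,0,0,0,0]' 0.0854
python3 -m handwheel '[0,0,0,0,0,0, 0,0,0,0,0,0, 0,0,0,0,0,0, 0,0,0,0,0,0, 0,0,0,0,0,0, 0,0,0,0,0,0, 0,0,0,0,0,0, 0,0,0,0,0,0, 0,0,0,0,0,0, 0,0,0,0,0,0]' 0.0
```

```text
time: 2.48
eef_pos: [0.4727, 0.1902, 0.095]
tcp_rot: [-179.9, -0.1, 153.9]
ft_force: [-0.7, 0.4, 0.1]
width: 0.0852
time: 3.32
eef_pos: [0.4749, 0.1896, 0.0968]
tcp_rot: [180.0, 0.1, 153.8]
ft_force: [-1.2, -1.6, 5.7]
width: 0.0235
```

```bash
python3 -m handwheel '[0,0,-0.01,0,0,0, 0,0,-0.02,0,0,0, 0,0,-0.02,0,0,0, 0,0,-0.02,0,0,0, 0,0,-0.02,0,0,0, 0,0,-0.02,0,0,0, 0,0,-0.02,0,0,0, 0,0,-0.02,0,0,0, 0,0,-0.01,0,0,0, 0,0,0,0,0,0, 0,0,0,0,0,0]'
python3 - <<'E'
from h import *
s=env.state();M=T(s)
d=np.array([.514,-.1823,0])-s['eef_pos'];d[2]=0
print(s['eef_pos'],s['width'],s['ft_force'],(M[:3,:3].T@d).round(4))
E
```

```text
time: 4.23
eef_pos: [0.4743, 0.1899, 0.2555]
tcp_rot: [180.0, -0.0, 153.8]
ft_force: [0.1, 0.3, -2.6]
width: 0.0238
[0.47430742 0.18990025 0.25554917] 0.023767238811935047 [ 0.0573852   0.34878556 -2.64735653] [-1.998e-01 -3.165e-01 -1.000e-04]
```

```bash
python3 -m handwheel '[-0.0125,-0.0198,0,0,0,0, -0.0125,-0.0198,0,0,0,0, -0.0125,-0.0198,0,0,0,0, -0.0125,-0.0198,0,0,0,0, -0.0125,-0.0198,0,0,0,0, -0.0125,-0.0198,0,0,0,0, -0.0125,-0.0198,0,0,0,0, -0.0125,-0.0198,0,0,0,0, -0.0125,-0.0198,0,0,0,0, -0.0125,-0.0198,0,0,0,0, -0.0125,-0.0198,0,0,0,0, -0.0125,-0.0198,0,0,0,0, -0.0125,-0.0198,0,0,0,0, -0.0125,-0.0198,0,0,0,0, -0.0125,-0.0198,0,0,0,0, -0.0125,-0.0198,0,0,0,0, 0,0,0,0,0,0, 0,0,0,0,0,0]'
python3 - <<'E'
from h import *
import pickle
s,w=grab('wrist','w');_,a=grab('scene','e');_,b=grab('side','f')
pickle.dump((s,wP(s,w),a,b),open('e.pkl','wb'))
print(s['eef_pos'],s['tcp_rot'],s['width'])
c=lambda f:f['image'][130:310,290:450,::-1]
m=np.hstack([cv2.resize(c(a),None,fx=2.5,fy=2.5),cv2.resize(c(b),None,fx=2.5,fy=2.5)])
cv2.imwrite('pics/g.png',m)
E
```

```text
time: 5.73
eef_pos: [0.5132, -0.183, 0.2532]
tcp_rot: [180.0, -0.2, 153.7]
ft_force: [0.0, 0.3, -1.9]
width: 0.0236
[ 0.51317003 -0.18301047  0.25324657] [179.96796226  -0.24409546 153.71672795] 0.02357805136056692
```

View pics/g.png

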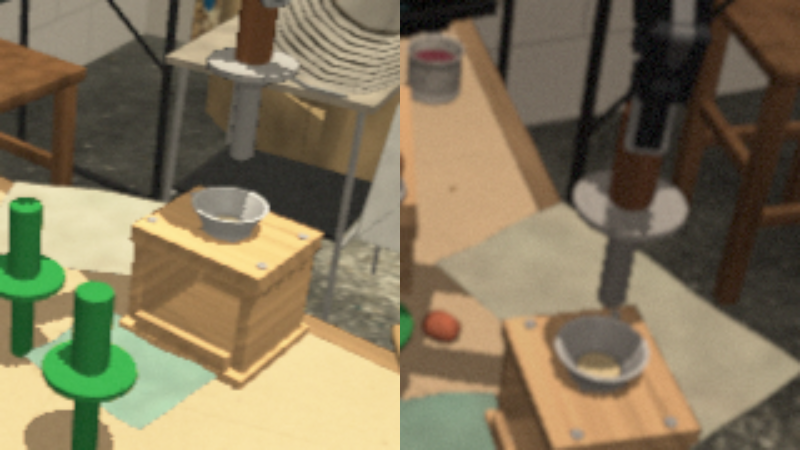

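View pics/w.png

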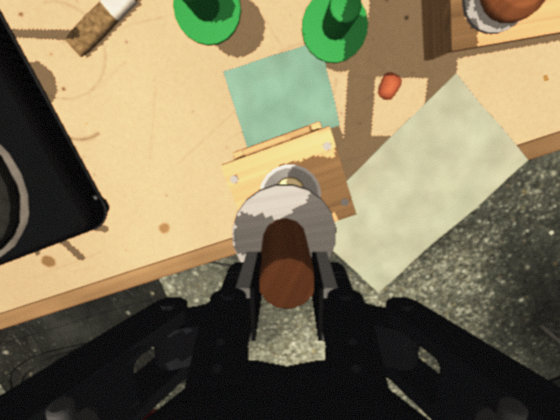

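```bash
python3 - <<'E'
from h import *
import pickle
s,g,a,b=pickle.load(open('e.pkl','rb'))
c=tri(a,b,(390.8,156.8),(381.6,212));t=tri(a,b,(386.4,191.2),(375.6,250))
d=c-t;print(c,t,d,np.linalg.norm(d));M=T(s)[:3,:3]
print('axis in tool',M.T@d/np.linalg.norm(d), 'tilt x->z, y->z deg',np.degrees(np.arctan2((M.T@d)[:2],-(M.T@d)[2])))
for X in (c,t):print(proj(a,X),proj(b,X),proj(g,X))
up=np.array([0,0,.001]);p=s['eef_pos']
for z in(.16,.23,.27,.30):print(z,proj(g,[p[0],p[1],z]))
X=c+np.array([0,0,0]);print('rim wrist',proj(g,[.514,-.1823,.12]), proj(g,[.514,-.1823,.102]))
E
```

```text
[ 0.513461   -0.18263795  0.23285333] [ 0.51444834 -0.18409692  0.16330969] [-0.00098734  0.00145897  0.06954365] 0.0695659566117578
axis in tool [ 0.02627104  0.01307845 -0.9995693 ] tilt x->z, y->z deg [1.50552175 0.74962033]
[390.5 156.2] [381.7 212.7] [286.5 236.4]
[386.5 191.4] [375.6 249.7] [285.3 209.3]
0.16 [285.8 206.4]
0.23 [285.7 234.7]
0.27 [285.6 261.4]
0.3 [285.5 291.2]
rim wrist [286.9 196.2] [286.8 192.2]
```

The rod is upright to within 1.7° and its tip is about 2 mm from the mouth axis. The wrist view shows the rim centred near (289,190), also about 2 mm towards +y of the tool. I'll correct by that and descend in stages.

```bash
python3 -m handwheel '[0.001,0.002,0,0,0,0, 0,0,0.012,0,0,0, 0,0,0.012,0,0,0, 0,0,0.012,0,0,0, 0,0,0.012,0,0,0, 0,0,0.01,0,0,0, 0,0,0,0,0,0, 0,0,0,0,0,0]'
python3 -m handwheel '[0,0,0.004,0,0,0, 0,0,0.004,0,0,0, 0,0,0.004,0,0,0, 0,0,0.004,0,0,0, 0,0,0.004,0,0,0, 0,0,0,0,0,0]'
```

```text
time: 6.55
eef_pos: [0.5137, -0.1803, 0.1968]
tcp_rot: [-180.0, -0.1, 153.8]
ft_force: [0.5, -0.6, -1.0]
width: 0.0235
time: 7.05
eef_pos: [0.5146, -0.1811, 0.1786]
tcp_rot: [-180.0, 0.1, 153.8]
ft_force: [0.9, -0.5, 2.4]
width: 0.0233
```

```bash
python3 -m handwheel '[0,0,0.004,0,0,0, 0,0,0.004,0,0,0, 0,0,0.004,0,0,0, 0,0,0.004,0,0,0, 0,0,0.004,0,0,0, 0,0,0.003,0,0,0, 0,0,0,0,0,0]'
python3 -m handwheel '[0,0,0.003,0,0,0, 0,0,0.003,0,0,0, 0,0,0.002,0,0,0, 0,0,0.002,0,0,0, 0,0,0,0,0,0]'
python3 - <<'E'
from h import *
s,a=grab('scene','h0');_,b=grab('side','h1')
c=lambda f:cv2.resize(f['image'][150:310,290:450,::-1],None,fx=2.5,fy=2.5)
cv2.imwrite('pics/h.png',np.hstack([c(a),c(b)]));print(s['eef_pos'],s['ft_force'])
E
```

```text
time: 7.63
eef_pos: [0.5135, -0.1796, 0.153]
tcp_rot: [179.9, -0.1, 153.8]
ft_force: [1.9, 2.9, 0.3]
width: 0.0236
time: 8.05
eef_pos: [0.5139, -0.1801, 0.1441]
tcp_rot: [180.0, -0.1, 153.8]
ft_force: [1.0, 2.7, -1.2]
width: 0.0234
[ 0.51387933 -0.18014189  0.14410618] [ 1.02213833  2.72326127 -1.22229577]
```

View pics/h.png

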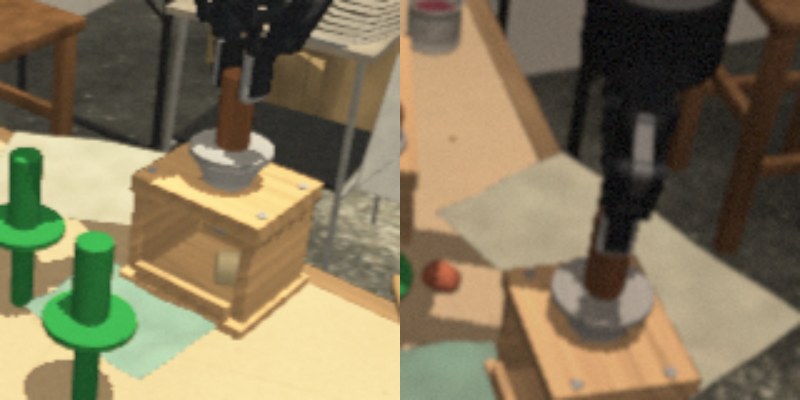

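The stick has come out: it shows in the stand's opening at crop (227,265). The collar is almost on the rim, so I'll lower in small steps until contact.

```bash
python3 -m handwheel '[0,0,0.0015,0,0,0, 0,0,0.0015,0,0,0, 0,0,0,0,0,0, 0,0,0,0,0,0]'
python3 -m handwheel '[0,0,0.001,0,0,0, 0,0,0.001,0,0,0, 0,0,0,0,0,0, 0,0,0,0,0,0]'
```

```text
time: 8.48
eef_pos: [0.5144, -0.1808, 0.1426]
tcp_rot: [-180.0, 0.1, 153.8]
ft_force: [0.8, 1.8, 4.6]
width: 0.0235
time: 8.82
eef_pos: [0.5148, -0.1811, 0.1424]
tcp_rot: [-180.0, 0.1, 153.8]
ft_force: [-2.8, 2.0, 10.4]
width: 0.0235
```

Contact: 10 N upward and z no longer falling. Releasing and withdrawing.

```bash
python3 -m handwheel '[0,0,0,0,0,0, 0,0,0,0,0,0, 0,0,0,0,0,0, 0,0,0,0,0,0, 0,0,0,0,0,0, 0,0,0,0,0,0, 0,0,0,0,0,0, 0,0,0,0,0,0]' 0.07
python3 -m handwheel '[0,0,-0.005,0,0,0, 0,0,-0.01,0,0,0, 0,0,-0.015,0,0,0, 0,0,-0.02,0,0,0, 0,0,-0.02,0,0,0, 0,0,-0.02,0,0,0, 0,0,-0.02,0,0,0, 0,0,-0.02,0,0,0, 0,0,0,0,0,0, 0,0,0,0,0,0, 0,0,0,0,0,0]'
python3 - <<'E'
from h import *
import pickle
s,a=grab('scene','i0');_,b=grab('side','i1');pickle.dump((a,b),open('i.pkl','wb'))
c=lambda f:cv2.resize(f['image'][150:310,290:450,::-1],None,fx=2.5,fy=2.5)
cv2.imwrite('pics/i.png',np.hstack([c(a),c(b)]));print(s['eef_pos'],s['ft_force'])
E
```

```text
time: 9.48
eef_pos: [0.514, -0.1805, 0.1397]
tcp_rot: [-180.0, -0.0, 153.8]
ft_force: [0.2, -0.2, 0.1]
width: 0.0703
time: 10.4
eef_pos: [0.5138, -0.1803, 0.2693]
tcp_rot: [-180.0, -0.0, 153.8]
ft_force: [-0.1, -1.0, -0.3]
width: 0.0701
[ 0.51383904 -0.18032854  0.26933814] [-0.08993187 -0.98302475 -0.34313614]
```

View pics/i.png

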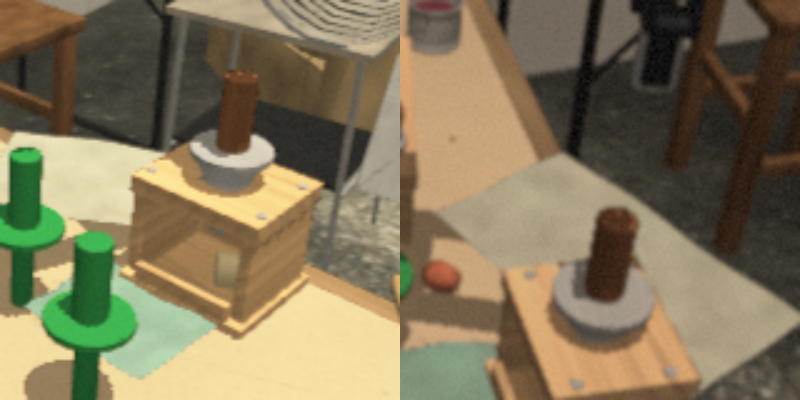

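```bash
python3 - <<'E'
from h import *
import pickle
a,b=pickle.load(open('i.pkl','rb'))
t=tri(a,b,(385.6,180),(376.4,235.6));c=tri(a,b,(383.6,209.2),(372.4,268.4));print(t,c,np.degrees(np.arccos((t-c)[2]/np.linalg.norm(t-c))))
for z in(.01,.026,.042,.07):print(z,(proj(a,[.514,-.182,z])-[290,150])*2.5)
E
```

```text
[ 0.51508419 -0.17845774  0.18558962] [ 0.51568496 -0.18327693  0.12417043] 4.521043787497984
0.01 [215.  272.5]
0.026 [217.25 256.25]
0.042 [219.5 239.5]
0.07 [223.5  209.75]
```

```bash
python3 -c "
from bench import env
print(env.sign_off())"
```

```text
the job is handed in; nothing more can be done
None
```

I took the slim rod from the rack and pushed the stick down through the sleeve. The rod now stands in the sleeve with the gripper clear of it. I handed the job in at about 10.5 s; no verdict came back.

**Rod:** The last images put its collar down on the rim, with its axis about 1 to 4 mm from the mouth centre. I measured about 4.5° of tilt against the 10° limit, but roughly, because those pixels were read by eye.

**Stick:** It shows in the stand's opening at base height, roughly 10 mm off the axis. It is partly hidden and I could see it from one camera only, so I could not triangulate it.

**Tamper and forces:** The gripper never reached for the tamper or the green look-alikes, though I took no final picture of the tamper. The highest force I read was about 11 N, when the collar touched the rim. None of my checks failed or disagreed.

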